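# Unlock and slide the paper trimmer's sheet stop home

## Robot

A 6-joint arm with a two-finger parallel gripper is mounted at the origin on the work surface. World frame = base frame: x ahead of the robot, y to its left, z up, the work surface at z = 0. Lengths are in m, angles in degrees, forces in N, time in s.
With the tool pointing down it reaches from about 0.3 to 0.75 m from the base axis. Payload 8.5 kg.
Tool frame: the origin (TCP) lies midway between the tips of the shut fingers; the grasp point (between the pads) lies 19 mm behind it (env.tcp_to_grasp is the z of the grasp point in the tool frame, in m); z points along the fingers, y is the line along which they close (so a half turn about z gives the same grasp; the last joint's range is limited). The gripper opens to 85 mm and grips with 20 to 120 N. Pads are 22 mm wide; open, the fingers measure 114 mm over their backs; the gripper's body (76 mm by 85 mm) begins 54 mm behind the grasp point. The pads swing forward as they close: fully open they stand 13 mm farther back than shut.
Start: joints at [-12.336, 21.807, 74.336, -0, 83.858, -12.336], TCP at [0.55, 0, 0.231] pointing down, gripper open.
Joint ranges: [-178.18, 178.18], [-50.72, 133.34], [12.68, 142.11], [-81.47, 261.47], [9.98, 163.14], [-165.26, 165.26]. Speed limits (degrees/s): [136.94, 136.94, 180, 180, 180, 180].

## Interface

Orientations are given as a 3x3 rotation matrix whose columns are the frame's x, y, z axes.
In Python, from rig import env, imaging, job, models gives the robot as it stands. The module is installed in compiled form; this text tells all that it offers.
- The arm moves only by the tool jog_arm, never from a script. Its argument "plan" is text: rows parted by semicolons, each of 7 numbers parted by spaces: the turn, a rotation vector about the tool's x, y, z in degrees, then the shift along the tool's x, y, z in cm, then the closure in counts, from 0 (fully open) to 255 (shut). In form: rx ry rz x y z claw; .... A call has 1 to 10 rows; each row shifts and turns the commanded pose from where the row before left it, along the tool's axes as they then stand; what a row does not reach is not made up. A row lasts 1/12 s, in which the tool goes at most 41.7 mm and 7.16 degrees, less where a joint would pass 70% of its speed; a pose out of reach is approached as far as the arm can. A call with a gripper value outside its range is refused whole. The fingers move at their own pace and stop on an object; "grip_force" is the grip in N (left out, the last holds). Time passes only in rows, so rows that do not move let the fingers close. It gives the time, the measured TCP pose, the force, the opening and the grip force at its end, in the units of the state.
- env.observe(): the state, without advancing time (a new reading comes with each control period).
- imaging.get_image(name): name is "scene" or "side" or "wrist"; returns a dict with "pixels" (400x640x3 uint8, red, green, blue), "depth" (400x640 float32, m along the optical axis (not along the pixel's ray), 0 where there is no reading), "fov_y" (degrees; the focal length in pixels is half the picture's height over the tangent of half this angle, whatever the lens; pixels are square), "cx", "cy" (the principal point, pixels), "world_from_camera" (4x4, takes a point from camera to world coordinates). Camera axes: x right, y down, z forward; pixel columns grow to the right and rows downward; lengths in m; the calibration is good to about 2 mm. A picture is of the moment at which its call begins.
- job.close_job(): hands the job in; it is judged then, once.
Trained networks look in the newest picture that a camera, given by its name, has taken for a name from the list of things; names that differ only in an ending like _2 or _b are one class to them, and where a whole thing is asked for, a point or a joint stands for the part that bears it (a point fixed in the world has none). Each returns a list of dicts, best first, with "confidence" (0 to 1); they miss things now and then, are a little off and sometimes report something else, mostly with a low value. They report only what shows in the picture. A call takes as long as a camera call.
- models.outline_of(camera, query): "region" (400x640 bool, what is visible of it) and "bbox" ([centre column, centre row, width, height] in pixels, round what is visible of it).
- models.tip_of(camera, query): "at" ([column, row] in pixels: a listed point, or the origin of a listed thing).
The state is a dict: "time_s": time; "q": joint angles; "qvel": joint speeds; "joint_efforts": joint torques, N m; "position": TCP position; "tool_rot": TCP orientation; "ft_force": force on the tool from outside, world axes, zero at the start; "wrist_torque": the same for the moment, N m; "grip_width": finger opening in m; "gripper_force": force on a finger pad.
Only numpy, scipy, OpenCV 4.12 (cv2) and the standard library are available. Lean on these libraries where they do the work, as an engineer would, in place of code of your own. Each camera call takes 0.05 s, during which the arm holds its last target. There are 200 camera calls.

## Task

The paper trimmer on the desk has a sheet stop that is caught on its rail by a notched lock with a broad push button. With the fingertips, press that button right down and, keeping it down, gently push the sheet stop along the rail, away from the blade arm, until it is fully home against the end stop; then let the button come up again and move clear. Pick nothing up, and leave the paperweight, pen cup and stapler where they are.

Things in the scene. Friction and masses are not known exactly. Their poses are not given: they have to be found in the camera images.
- trimmer: Paper trimmer fixed to the desk, 400 mm (y) by 260 mm (x), board top 24 mm above the desk. Origin: centre of its underside, at desk height. Its y runs along the aluminium rail (x = 0, 30 mm wide, 10 mm high) to the end stop. The dark blade arm lies along the edge at y = -190 mm, its top and black handle up to 56 mm above the desk. Yaw differs by up to 0.75 rad either way.
- sheet_stop (a joint): Slide of the sheet stop along the rail (trimmer +y), m: 0 nearest the blade arm, 0.170 against the end stop. Black block, 84 mm along the rail, 70 mm across, top 50 mm above the desk, centre at trimmer x = 0, y = -60 mm + joint value; low aluminium fence, 140 mm across, on its blade side. Button up: caught in the nearest of notches 7 mm apart, 25 N does not move it towards the end stop. Button down: slides with about 1 N.
- lock_button (a joint): How far the lock button is pressed down, m: about 0 at rest, 0.007 right down. A spring pushes it up with about 4 N at rest and 9 N right down; it comes up by itself when let go. The catch is free once the button is 0.004 or more down. In the first moments of a run the catch snaps into its notch: the button rises up to 4 mm and the stop may shift up to 7 mm.
- button_top (a point): Centre of the lock button's top, moving with it: ribbed aluminium plate, 48 mm along the rail, 44 mm across, on the sheet stop, 8 mm from the block's centre towards the blade arm. Top 60 mm above the desk at rest, 53 mm right down. A fingertip pressing it carries the stop along by friction, or can push on the thumb ridge's face, 30 mm on towards the end stop.
- ridge_top (a point): Centre of the top of the black thumb ridge at the sheet stop's end stop side: 20 mm along the rail, 70 mm across, top 72 mm above the desk (19 mm above the pressed button, 22 mm above the block). Moves with the sheet stop.
- end_stop (a point): Middle of the top edge of the end stop's face that the sheet stop meets: aluminium block 70 mm across the rail, 30 mm along it, top 50 mm above the desk. Fixed to the trimmer at y = +152 mm.
- paperweight: Brass cylinder, 42 mm in diameter, 32 mm high, loose on the trimmer's board beside the rail (trimmer x about +103 mm). Origin: centre of its underside. To be left alone.
- pen_cup: Empty white ceramic cup, 76 mm in diameter, 100 mm high, loose on the desk beyond the trimmer. Origin: centre of its underside. To be left alone.
- stapler: Black stapler, 130 mm long, 36 mm wide, 60 mm high, loose on the desk beyond the trimmer. Origin: centre of its underside, x along its length. To be left alone.

How it is judged (in metres and radians):
On the way, in this order (a step that is already met when the one before it is completed fails the run):
1. the lock button is pressed down before the sheet stop is home (value of joint lock_button above 0.004 m and value of joint sheet_stop below 0.15 m), for 0.1 s.
2. the sheet stop reaches the end stop with the button still held down (value of joint lock_button above 0.001 m and value of joint sheet_stop above 0.167 m).
At the end, for the whole second after the job is handed in: The sheet stop stands against the end stop (within 3 mm, at rest), the lock button has come up again (less than 2 mm down), and the paperweight, pen cup and stapler are within 20 mm of where they were (value of joint sheet_stop above 0.167 m and value of joint lock_button below 0.002 m and velocity of joint sheet_stop below 0.005 m/s and distance of each of paperweight, pen_cup, stapler from where it was at the start of the episode below 0.02 m); the robot touches nothing.
It fails at once if the trimmer is pushed or squeezed with more than 45 N (contact force between the fingers and trimmer above 45 N).
It fails at once if a bystander is lifted, carried or knocked away (distance of any of paperweight, pen_cup, stapler from where it was at the start of the episode above 0.03 m).
It also fails if it takes over 35 s, if anything falls off the work surface, if the arm or the gripper's body presses on something with over 40 N, if the wrist force passes 120 N, or if a joint passes its speed limit or range.

## Working session

There is one attempt and no reset: what is moved stays moved. The work goes in short steps, Python scripts to look and compute and a tool call to move; the robot and the scene stay as the last step left them, time stands still between calls to the robot, and variables do not carry over. Pictures are saved under pics/ and viewed, at most 10 in all, crops included, and the job is handed in when it is done.

Besides the shell and the picture viewer there is one more tool, called after ">>>" in YAML: its name, and indented under it one key for each argument. jog_arm: Moves the arm, as the interface text tells. Its arguments: {"type":"object","properties":{"plan":{"type":"string"},"grip_force":{"type":"number"}},"required":["plan"]}

```bash
mkdir -p pics; cat > h.py <<'E'
import numpy as np, cv2
from rig import env, imaging, job, models
def px2w(im,c,r,win=2):
    d=im["depth"]; c0,r0=int(round(c)),int(round(r))
    p=d[max(r0-win,0):r0+win+1,max(c0-win,0):c0+win+1]; p=p[p>0]
    if p.size==0: return None
    z=np.median(p); f=200/np.tan(np.radians(im["fov_y"]/2))
    return (im["world_from_camera"]@np.array([(c-im["cx"])*z/f,(r-im["cy"])*z/f,z,1]))[:3]
def save(im,n): cv2.imwrite("pics/"+n,cv2.cvtColor(im["pixels"],cv2.COLOR_RGB2BGR))
E
python3 - <<'E'
from h import *
np.set_printoptions(precision=4,suppress=True)
for cam in ("scene","side","wrist"):
    im=imaging.get_image(cam); save(im,cam+"0.png"); print(cam)
    for q in ("button_top","ridge_top","end_stop","paperweight","pen_cup","stapler","trimmer"):
        for t in models.tip_of(cam,q)[:1]:
            print(q,round(t["confidence"],2),np.array(t["at"]),px2w(im,*t["at"]))
s=env.observe(); print(s["time_s"],s["position"],s["tool_rot"],s["ft_force"],s["grip_width"],env.tcp_to_grasp)
E
```

```text
scene
button_top 0.94 [284.5 186.8] [ 0.5197 -0.0224  0.0597]
ridge_top 0.58 [303.7 177.5] [0.5129 0.0203 0.0728]
end_stop 0.63 [368.5 161.6] [0.4569 0.1813 0.038 ]
paperweight 0.69 [337.1 218.2] [0.6147 0.0704 0.0467]
stapler 0.82 [314.2 268.6] [0.7036 0.0054 0.0128]
trimmer 0.6 [311.3 195.5] [0.5365 0.0321 0.0392]
side
button_top 0.94 [269.7 229.5] [ 0.5134 -0.0302  0.0613]
ridge_top 0.62 [255.9 210.7] [0.5097 0.0114 0.0728]
end_stop 0.73 [191.1 187.1] [0.4518 0.1815 0.0496]
paperweight 0.87 [290.9 202.6] [0.5905 0.0562 0.0384]
pen_cup 0.78 [305.6 193.2] [0.65   0.1147 0.0102]
stapler 0.67 [353.6 215.9] [ 0.6829 -0.0023  0.0124]
trimmer 0.98 [251.9 244.6] [ 0.4832 -0.0311  0.0457]
wrist
button_top 0.78 [284.  202.3] [ 0.514  -0.0233  0.0604]
ridge_top 0.69 [272.7 167.4] [0.5055 0.0158 0.0726]
paperweight 0.8 [361.9 102.5] [0.5914 0.0757 0.0569]
pen_cup 0.8 [422.2  38.9] [0.6311 0.1231 0.0995]
stapler 0.9 [443.  161.1] [0.6788 0.0178 0.0494]
trimmer 0.78 [276.3 138.7] [0.5051 0.0392 0.0343]
1.2 [0.55   0.     0.2313] [[ 0.  1.  0.]
 [ 1. -0. -0.]
 [-0.  0. -1.]] [ 1.0994 -0.1624  0.3888] 0.08514678370236516 -0.0187
```

View pics/wrist0.png

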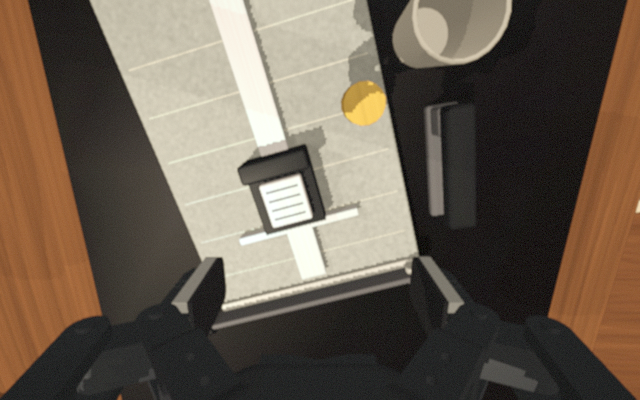

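View pics/scene0.png

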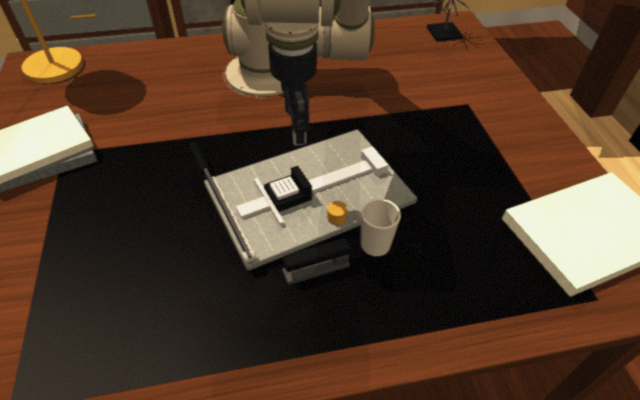

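The wrist view shows the button at about (285, 200) and the ridge at (275, 167). The rail runs up-left to (230, 5). The scene view shows the end stop at (370, 160), and the network's points match both pictures. Next I'll refine the yaw and the button position from depth.

```bash
cat >> h.py <<'E'
def cloud(im):
    d=im["depth"]; v,u=np.nonzero(d>0); z=d[v,u]; f=200/np.tan(np.radians(im["fov_y"]/2))
    P=np.c_[(u-im["cx"])*z/f,(v-im["cy"])*z/f,z,np.ones_like(z)]@im["world_from_camera"].T
    return P[:,:3],u,v
E
python3 - <<'E'
from h import *
np.set_printoptions(precision=4,suppress=True)
for cam in ("wrist","side","scene"):
    im=imaging.get_image(cam); P,u,v=cloud(im)
    g=np.array([-0.28,0.96]); n=np.array([0.96,0.28]); R=P[:,:2]-[0.5145,-0.0245]
    a,b=R@g,R@n
    rail=(abs(P[:,2]-0.034)<.004)&(a>.06)&(a<.2)&(abs(b)<.03)
    A=P[rail,:2]; l=cv2.fitLine(A.astype(np.float32),cv2.DIST_HUBER,0,.01,.01).ravel()
    print(cam,"rail",rail.sum(),l, "yaw",np.degrees(np.arctan2(-l[0],l[1])))
    for nm,lo,hi,am,aM in(("btn",.0565,.0635,-.03,.028),("ridge",.069,.076,.02,.065)):
        m=(P[:,2]>lo)&(P[:,2]<hi)&(a>am)&(a<aM)&(abs(b)<.045)
        r=cv2.minAreaRect(P[m,:2].astype(np.float32)); print(nm,m.sum(),r,np.median(P[m],0))
    m=(P[:,2]>.045)&(P[:,2]<.053)&(a>.19)&(a<.27)&(abs(b)<.05)
    if m.sum()>20: print("end",m.sum(),cv2.minAreaRect(P[m,:2].astype(np.float32)))
print(env.observe()["time_s"])
E
```

```text
wrist rail 4525 [ 0.2727 -0.9621  0.4802  0.1048] yaw -164.1772
btn 1860 ((0.5156550407409668, -0.02333177998661995), (0.04424956068396568, 0.0483376570045948), 15.156193733215332) [ 0.516  -0.022   0.0604]
ridge 1430 ((0.5049747228622437, 0.015120688825845718), (0.06982540339231491, 0.020100727677345276), 15.640107154846191) [0.5057 0.0159 0.0722]
side rail 603 [ 0.2167 -0.9762  0.4781  0.1045] yaw -167.48566
btn 588 ((0.5167602300643921, -0.02336611971259117), (0.04489908367395401, 0.04905847832560539), 17.150604248046875) [ 0.5157 -0.0267  0.0603]
ridge 352 ((0.506462037563324, 0.015220247209072113), (0.06947097927331924, 0.021461857482790947), 14.20060920715332) [0.5043 0.0126 0.0721]
end 385 ((0.45631271600723267, 0.19490215182304382), (0.07088372856378555, 0.03203871473670006), 14.960783004760742)
scene rail 629 [ 0.2779 -0.9606  0.4832  0.1026] yaw -163.86784
btn 346 ((0.5179588198661804, -0.022954115644097328), (0.045620642602443695, 0.04808323085308075), 15.523360252380371) [ 0.519  -0.0235  0.0597]
ridge 209 ((0.5082311034202576, 0.01525193639099598), (0.0704638734459877, 0.020214347168803215), 15.878021240234375) [0.5091 0.0157 0.0714]
end 306 ((0.45686718821525574, 0.19434109330177307), (0.07143490761518478, 0.031603023409843445), 15.71743106842041)
1.35
```

>>> jog_arm:
  plan: "0 0 -5.2 0 0 0 255; 0 0 -5.2 0 0 0 255; 0 0 -5.1 0 0 0 255; 0 0 0 -0.3 -2 0 255; 0 0 0 0 -1.9 0 255; 0 0 0 0 0 3 255; 0 0 0 0 0 3 255; 0 0 0 0 0 3 255; 0 0 0 0 0 3 255; 0 0 0 0 0 0 255"

```text
time_s: 2.18
position: [0.5107, -0.0128, 0.1069]
tool_rot: [[-0.267, 0.964, -0.009], [0.964, 0.267, 0.002], [0.005, -0.008, -1.0]]
ft_force: [-0.7, 0.5, -0.5]
grip_width: 0.0003
gripper_force: 0.0
```

>>> jog_arm:
  plan: "0 0 0 0 0 1.5 255; 0 0 0 0 0 1.5 255; 0 0 0 0 0 0.8 255; 0 0 0 0 0 0 255; 0 0 0 0 0 0 255"

```text
time_s: 2.6
position: [0.5137, -0.0134, 0.0742]
tool_rot: [[-0.267, 0.964, 0.001], [0.964, 0.267, -0.0], [-0.0, 0.001, -1.0]]
ft_force: [-0.1, 0.2, 0.6]
grip_width: -0.0001
gripper_force: 0.0
```

>>> jog_arm:
  plan: "0 0 0 0 0 0.6 255; 0 0 0 0 0 0.5 255; 0 0 0 0 0 0.2 255; 0 0 0 0 0 0.2 255; 0 0 0 0 0 0 255; 0 0 0 0 0 0 255"

```text
time_s: 3.1
position: [0.5132, -0.0133, 0.0586]
tool_rot: [[-0.267, 0.964, 0.0], [0.964, 0.267, -0.0], [-0.0, 0.0, -1.0]]
ft_force: [-1.6, -0.2, 4.8]
grip_width: -0.0003
gripper_force: 2.4
```

Contact is made: 4.8 N at z = 0.0586. I'll press on down.

>>> jog_arm:
  plan: "0 0 0 0 0 0.2 255; 0 0 0 0 0 0.2 255; 0 0 0 0 0 0.1 255; 0 0 0 0 0 0 255; 0 0 0 0 0 0 255; 0 0 0 0 0 0 255"

```text
time_s: 3.6
position: [0.5133, -0.0134, 0.054]
tool_rot: [[-0.267, 0.964, 0.001], [0.964, 0.267, -0.0], [-0.001, 0.0, -1.0]]
ft_force: [-1.9, -0.6, 7.6]
grip_width: 0.0001
gripper_force: 4.0
```

>>> jog_arm:
  plan: "0 0 0 0 0 0.1 255; 0 0 0 0 0 0.1 255; 0 0 0 0 0 0 255; 0 0 0 0 0 0 255"

```text
time_s: 3.93
position: [0.5135, -0.0138, 0.0529]
tool_rot: [[-0.268, 0.964, 0.002], [0.964, 0.268, -0.001], [-0.002, 0.001, -1.0]]
ft_force: [-4.6, -1.0, 17.1]
grip_width: 0.0001
gripper_force: 8.6
```

>>> jog_arm:
  plan: "0 0 0 0.2 0 0 255; 0 0 0 0.3 0 0 255; 0 0 0 0.4 0 0 255; 0 0 0 0.5 0 0 255; 0 0 0 0.5 0 0 255; 0 0 0 0.5 0 0 255; 0 0 0 0.4 0 0 255; 0 0 0 0.2 0 0 255; 0 0 0 0 0 0 255"

```text
time_s: 4.68
position: [0.5053, 0.0157, 0.0529]
tool_rot: [[-0.268, 0.963, 0.001], [0.963, 0.268, -0.001], [-0.001, 0.001, -1.0]]
ft_force: [-5.2, -0.9, 18.2]
grip_width: -0.0003
gripper_force: 8.9
```

```bash
python3 - <<'E'
from h import *
im=imaging.get_image("scene"); s=im
save({"pixels":cv2.resize(im["pixels"][110:290,190:430],None,fx=3,fy=3)},"s1.png")
for q in("ridge_top","end_stop"):
    for t in models.tip_of("scene",q)[:1]: print(q,t["confidence"],t["at"],px2w(im,*t["at"]))
P,u,v=cloud(im); g=np.array([-.267,.9636]);n=np.array([.9636,.267]);R=P[:,:2]-[.516,-.0233]
a,b=R@g,R@n
m=(P[:,2]>.069)&(P[:,2]<.0755)&(abs(b)<.045)&(a>0)&(a<.25)
print(m.sum(),np.percentile(a[m],[2,50,98]))
E
```

```text
ridge_top 0.59 [315.5, 172.0] [0.50380752 0.04756854 0.07517408]
end_stop 0.94 [369.4, 160.1] [0.46064155 0.18164556 0.0461202 ]
129 [0.02915417 0.06686286 0.0783635 ]
```

The stop is carried along with the finger: the ridge has moved about 30 mm with it. About 130 mm remains.

>>> jog_arm:
  plan: "0 0 0 0.3 0 0 255; 0 0 0 0.6 0 0 255; 0 0 0 0.7 0 0 255; 0 0 0 0.7 0 0 255; 0 0 0 0.7 0 0 255; 0 0 0 0.7 0 0 255; 0 0 0 0.7 0 0 255; 0 0 0 0.7 0 0 255; 0 0 0 0.6 0 0 255; 0 0 0 0.3 0 0 255"

```text
time_s: 5.67
position: [0.4891, 0.0737, 0.0528]
tool_rot: [[-0.268, 0.963, 0.001], [0.963, 0.268, -0.001], [-0.001, 0.001, -1.0]]
ft_force: [-6.2, -2.9, 19.5]
grip_width: 0.0001
gripper_force: 9.3
```

>>> jog_arm:
  plan: "0 0 0 0.3 0 0 255; 0 0 0 0.6 0 0 255; 0 0 0 0.7 0 0 255; 0 0 0 0.7 0 0 255; 0 0 0 0.7 0 0 255; 0 0 0 0.6 0 0 255; 0 0 0 0.4 0 0 255; 0 0 0 0.2 0 0 255; 0 0 0 0.2 0 0 255; 0 0 0 0 0 0 255"

```text
time_s: 6.5
position: [0.4773, 0.116, 0.0528]
tool_rot: [[-0.268, 0.963, 0.001], [0.963, 0.268, -0.0], [-0.001, 0.001, -1.0]]
ft_force: [-5.9, -1.4, 19.8]
grip_width: 0.0002
gripper_force: 9.8
```

>>> jog_arm:
  plan: "0 0 0 0.2 0 0 255; 0 0 0 0.3 0 0 255; 0 0 0 0.3 0 0 255; 0 0 0 0.3 0 0 255; 0 0 0 0.3 0 0 255; 0 0 0 0.3 0 0 255; 0 0 0 0.2 0 0 255; 0 0 0 0.1 0 0 255; 0 0 0 0 0 0 255"

```text
time_s: 7.25
position: [0.4719, 0.1352, 0.0528]
tool_rot: [[-0.268, 0.963, 0.001], [0.963, 0.268, -0.0], [-0.001, 0.001, -1.0]]
ft_force: [-6.5, -1.1, 20.4]
grip_width: 0.0
gripper_force: 10.0
```

>>> jog_arm:
  plan: "0 0 0 0.1 0 0 255; 0 0 0 0.1 0 0 255; 0 0 0 0.1 0 0 255; 0 0 0 0.1 0 0 255; 0 0 0 0.1 0 0 255; 0 0 0 0 0 0 255; 0 0 0 0 0 0 255"

```text
time_s: 7.83
position: [0.4706, 0.1399, 0.0529]
tool_rot: [[-0.268, 0.964, 0.001], [0.964, 0.268, -0.0], [-0.0, 0.001, -1.0]]
ft_force: [-6.6, -1.5, 20.9]
grip_width: 0.0001
gripper_force: 10.0
```

>>> jog_arm:
  plan: "0 0 0 0.1 0 0 255; 0 0 0 0.1 0 0 255; 0 0 0 0.1 0 0 255; 0 0 0 0 0 0 255; 0 0 0 0 0 0 255"

```text
time_s: 8.25
position: [0.4699, 0.1425, 0.0528]
tool_rot: [[-0.268, 0.963, 0.001], [0.963, 0.268, -0.001], [-0.001, 0.001, -1.0]]
ft_force: [-6.7, -2.8, 19.9]
grip_width: -0.0
gripper_force: 9.8
```

>>> jog_arm:
  plan: "0 0 0 0.1 0 0 255; 0 0 0 0.1 0 0 255; 0 0 0 0.1 0 0 255; 0 0 0 0 0 0 255; 0 0 0 0 0 0 255"

```text
time_s: 8.67
position: [0.4701, 0.1446, 0.0528]
tool_rot: [[-0.268, 0.963, 0.003], [0.963, 0.268, -0.002], [-0.003, 0.002, -1.0]]
ft_force: [-2.2, -9.4, 16.8]
grip_width: 0.0001
gripper_force: 8.0
```

```bash
python3 - <<'E'
from h import *
for cam in("scene","side"):
    im=imaging.get_image(cam)
    c,r=(345,165) if cam=="scene" else (215,190)
    save({"pixels":cv2.resize(im["pixels"][r-70:r+70,c-90:c+90],None,fx=4,fy=4,interpolation=cv2.INTER_CUBIC)},cam+"2.png")
    P,u,v=cloud(im); g=np.array([-.267,.9636]);n=np.array([.9636,.267]);R=P[:,:2]-[.516,-.0233]
    a,b=R@g,R@n
    for lo,hi,A,B in((.0705,.0745,.16,.25),(.045,.054,.2,.26)):
        m=(P[:,2]>lo)&(P[:,2]<hi)&(abs(b)<.04)&(abs(b)>.018)&(a>A)&(a<B)
        print(cam,m.sum(),np.percentile(a[m],[3,50,97]) if m.sum() else "")
E
```

```text
scene 34 [0.19251706 0.2001062  0.20838756]
scene 81 [0.2019645  0.22624322 0.23986576]
side 58 [0.19256826 0.19811891 0.20941065]
side 63 [0.20122528 0.22510095 0.23947838]
```

>>> jog_arm:
  plan: "0 0 0 0.1 0 0 255; 0 0 0 0.1 0 0 255; 0 0 0 0 0 0 255; 0 0 0 0 0 0 255"

```text
time_s: 9.1
position: [0.4701, 0.1465, 0.0528]
tool_rot: [[-0.268, 0.963, 0.004], [0.964, 0.268, -0.002], [-0.003, 0.004, -1.0]]
ft_force: [0.6, -8.6, 14.4]
grip_width: 0.0002
gripper_force: 7.1
```

View pics/scene2.png

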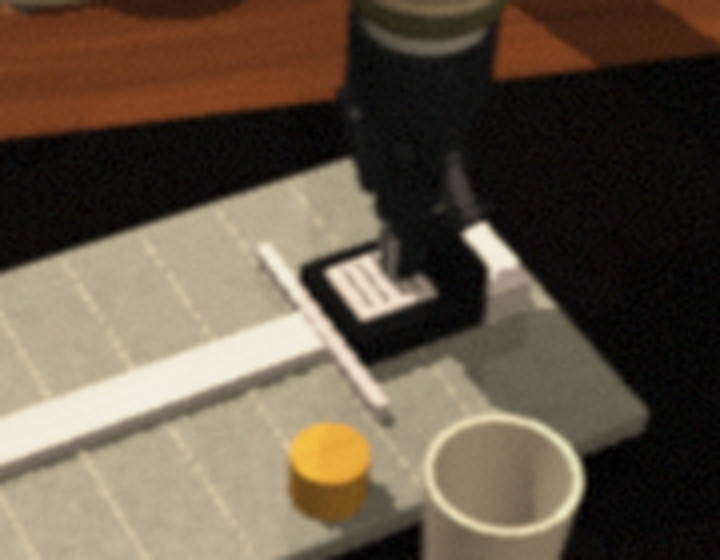

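The crop shows the block touching the end stop at about (480, 270). The finger is now slipping on the plate, so the sheet stop is home. I'll lift straight up.

>>> jog_arm:
  plan: "0 0 0 0 0 -0.2 255; 0 0 0 0 0 -0.2 255; 0 0 0 0 0 -0.2 255; 0 0 0 0 0 -0.2 255; 0 0 0 0 0 -0.5 255; 0 0 0 0 0 -2 255; 0 0 0 0 0 -3 255; 0 0 0 0 0 -3 255; 0 0 0 0 0 -1 255; 0 0 0 0 0 0 255"

```text
time_s: 9.93
position: [0.4694, 0.1479, 0.1568]
tool_rot: [[-0.267, 0.964, 0.005], [0.964, 0.267, 0.001], [-0.001, 0.005, -1.0]]
ft_force: [0.2, -0.4, 0.7]
grip_width: 0.0
gripper_force: 0.0
```

```bash
python3 - <<'E'
from h import *
s=env.observe(); print(s["time_s"],s["position"],s["ft_force"])
g=np.array([-.267,.9636]);n=np.array([.9636,.267])
for cam in("scene","side","wrist"):
    im=imaging.get_image(cam)
    if cam=="side": save({"pixels":cv2.resize(im["pixels"][110:270,120:330],None,fx=3.5,fy=3.5,interpolation=cv2.INTER_CUBIC)},"side3.png")
    P,u,v=cloud(im);R=P[:,:2]-[.516,-.0233]
    a,b=R@g,R@n
    for nm,lo,hi,A,B in(("ridge",.069,.0745,.16,.25),("btn",.0515,.065,.137,.183),("end",.045,.054,.2,.26)):
        m=(P[:,2]>lo)&(P[:,2]<hi)&(abs(b)<(.02 if nm=="btn" else .03))&(a>A)&(a<B)
        if m.sum(): print(cam,nm,m.sum(),np.percentile(a[m],[3,50,97]),np.median(P[m,2]))
E
```

```text
9.9333 [0.46941065 0.14791517 0.15678851] [ 0.18312194 -0.36123054  0.67364734]
scene ridge 158 [0.19080007 0.19983017 0.20943155] 0.07149993516137865
scene btn 269 [0.1378718  0.15838428 0.18173107] 0.059539468139743645
scene end 133 [0.2212707  0.23169074 0.23980807] 0.04965019602273302
side ridge 207 [0.19084202 0.19756237 0.20829203] 0.07207726599097519
side btn 381 [0.13761514 0.15434217 0.18155544] 0.060258902021260274
side end 15 [0.22246242 0.23411968 0.23822572] 0.05048382084552394
wrist ridge 2201 [0.19255339 0.20232185 0.21097   ] 0.07230547215407498
wrist btn 2475 [0.14135771 0.16271754 0.18171005] 0.06050874874681561
wrist end 3184 [0.21160741 0.22657704 0.24066037] 0.050394191630552365
```

View pics/side3.png

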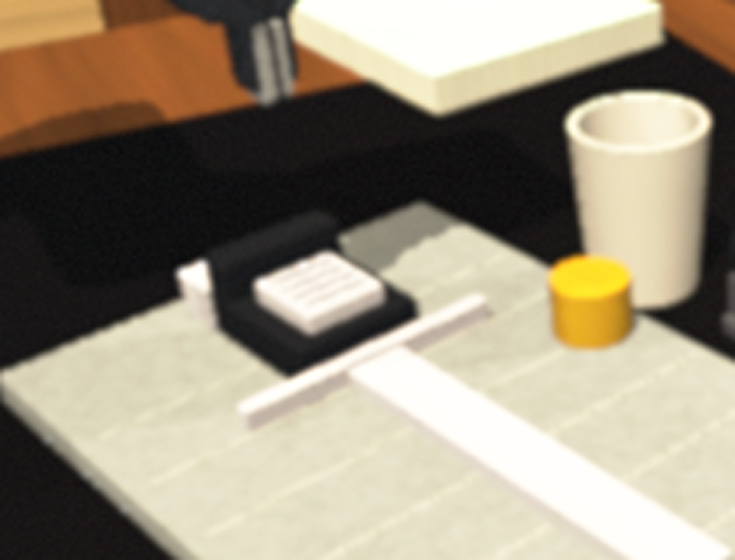

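The side crop shows the stop against the end block at about (205, 290) and the button up at (320, 290), measured at 60 mm. The paperweight and cup haven't moved. In the wrist depth, the ridge's far edge is within about 1 mm of the end stop's face.

```bash
python3 -c "
from rig import job; print(job.close_job())"
```

```text
the job is handed in; nothing more can be done
None
```

I pressed the lock button right down, slid the sheet stop home against the end stop with it held down, then let it come up and moved the arm clear. I handed the job in at about 10 s; no verdict came back.

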